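# Hold the specimen tweezers at the gauge bar's marked gap

## Task

The specimen tweezers' spring is to be checked against the white gauge bar: lay the bar, red lines up, across the two slotted supports of the gauge stand so that it lies flat and centred in both slots, and let go of it. Then pick up the sprung tweezers (the ones with yellow grip pads) and hold them level about a centimetre above the bar without touching it, blades parallel to the red lines and squeezed until the tip gap equals the spacing of the two lines, with one tip over each line at the middle of the bar's width. Finish while still holding that gap steady in the gripper, and leave the other things on the bench where they are.

Things in the scene. Friction and masses are not known exactly. Their poses are not given: they have to be found in the camera images.
- bar: White gauge bar, 180 mm long (its y), 24 mm wide (x), 14 mm thick, about 120 g. Origin: centre of its underside, z up. Two red lines cross its top face along its x, 3 mm wide, centres at y = -8 and +8 mm: the marked gap is 16 mm. It starts face up on a fixed black foam pad (8 mm thick, 90 x 190 mm).
- bar_top (a point): Centre of the gauge bar's top face, midway between the red lines; axes as the bar's.
- stand: Gauge stand, fixed; grey base 66 (x) by 210 (y) by 6 mm, origin at the centre of its underside. Aluminium supports at y = -70 and +70 mm, each 20 mm long, with a slot along y for the bar: floor 36 mm high, 30 mm wide (3 mm play each side). Flared lips widen the mouth to about 36 mm and end 49 mm high (46 mm over the outside). Nothing stands between the supports.
- seat (a point): Centre of the stand, midway between the supports at slot-floor height (36 mm): the centre of the bar's underside belongs here, bar's y along the stand's y (either way round).
- tweezers: Sprung steel tweezers, about 55 g. Origin: midway between the yellow grip pads at mid height; x points to the tips, y is the squeeze direction, z up. Blades 12 mm high, 3 mm thick; tail end 112 mm behind the origin, tips 55 mm ahead. Each blade has a yellow pad outside, 28 mm long (x -14 to +14), 16 mm high. Starts level on the blue rest, origin 40 mm above the work surface.
- tip_l (a point): Lower inner edge of the tip of the left blade (tweezers' +y side), 6 mm below mid height. The distance tip_l to tip_r is the tip gap.
- tip_r (a point): Lower inner edge of the tip of the right blade (tweezers' -y side).
- tips_mid (a point): Point midway between the two tips, at their lower edge, 55 mm ahead of the tweezers' origin and 6 mm below it.
- blade_l (a joint): Squeeze angle of each blade (rad): 0 free (tip gap 34 mm, 36 mm over the pads' outsides), 0.058 at the marked gap (25 mm over the pads, pads parallel), 0.105 almost shut. Blades are sprung and move symmetrically. 1 mm of squeeze at the pads closes the tips 1.55 mm. It takes about 4 N at first, 10 N at the marked gap; let go, it springs open.
- rest: Blue tweezers rest, fixed; origin on the work surface about under the tweezers' origin, x along the tweezers. Base 6 mm thick, x = -98 to +58 mm, 60 mm wide, with two cross walls 10 mm thick, 34 mm high at x = -68 and +40 mm that carry the blades; between them fingers can reach down to 8 mm above the work surface.
- petri: Bystander: open glass petri dish, 90 mm across, 14 mm high; origin at its underside centre.
- jar: Bystander: green glass specimen jar with blue cap, 60 mm across, 62 mm high; origin at its underside centre.
- dropper: Bystander: white dropper bottle, 32 mm across, 75 mm high; origin at its underside centre.
- slidebox: Bystander: pale wooden slide box 85 x 140 x 32 mm; origin at its underside centre.
- frame: Bystander: butterfly display frame lying flat, 120 x 100 x 14 mm; origin at its underside centre.
- eyepiece: Bystander: black spare eyepiece, 32 mm across, 40 mm high; origin at its underside centre.
- brush: Bystander: brush lying flat, 160 mm long; origin at its underside below the middle.
- water: Bystander: water bottle, 62 mm across, 190 mm high; origin at its underside centre.
Mind the look-alikes: they are no part of the job. What is meant by the bar is not orange, and is the larger of those in its own colour.

How it is judged:
By the outcome, as a careful person would: the job done as asked, in the order asked, and still so for the second after the job is handed in, while the arm keeps its last pose, push and grip.
It also fails if it takes over 56 s, if anything falls off the work surface, if the arm or the gripper's body presses on something with over 40 N, if the wrist force passes 120 N, or if a joint passes its speed limit or range.

## Robot

A 7-joint arm with a two-finger parallel gripper is mounted at the origin on the work surface. World frame = base frame: x ahead of the robot, y to its left, z up, the work surface at z = 0. Lengths are in m, angles in rad, forces in N, time in s.
With the tool pointing down it reaches from about 0.4 to 0.875 m from the base axis. Payload 19.3 kg.
Tool frame: the origin (TCP) lies where the fingers leave the gripper's body, on its centre line; the fingertips stand bot.tip_reach ahead of it and the grasp point (between the pads) lies 54 mm ahead of it (bot.tip_reach is the distance from the TCP to the fingertips, in m); z points along the fingers, y is the line along which they close (so a half turn about z gives the same grasp; the last joint's range is limited). The gripper opens to 85 mm and grips with 20 to 120 N. Pads are 22 mm wide; open, the fingers measure 114 mm over their backs; the gripper's body (76 mm by 85 mm) begins 54 mm behind the grasp point. The pads swing forward as they close: fully open they stand 13 mm farther back than shut.
Start: joints at [-1.25, 0.521, -0.036, 1.599, 0.021, 1.021, -0.113], TCP at [0.238, 0.578, 0.304] pointing down, gripper open.
Joint ranges: [-2.91, 2.91], [-0.3, 2.13], [-1.5, 1.42], [0.17, 2.43], [-1.26, 4.41], [0.16, 1.93], [-2.52, 2.52]. Speed limits (rad/s): [1.89, 1.89, 2.39, 2.39, 3.01, 3.01, 3.01].

## Interface

Orientations are given as [roll, pitch, yaw] about the fixed x, y, z axes, in that order (R = Rz(yaw) Ry(pitch) Rx(roll)).
In Python, from workcell import bot gives the robot as it stands. The module is installed in compiled form; this text tells all that it offers.
- The arm moves only by the shell command python3 -m jog 'ROWS' [FORCE]. ROWS is JSON, a list that holds one entry, the list of rows, each a list of 7 numbers: the shift along the tool's x, y, z in mm, then the turn, a rotation vector about the tool's x, y, z in rad, then the opening, from 0 (shut) to 1 (fully open). In form: [[[tx, ty, tz, wx, wy, wz, fingers], ...]]. A call has 1 to 5 rows; each row shifts and turns the commanded pose from where the row before left it, along the tool's axes as they then stand; what a row does not reach is not made up. A row lasts 1/10 s, in which the tool goes at most 50 mm and 8.59 degrees, less where a joint would pass 70% of its speed; a pose out of reach is approached as far as the arm can. A call is refused whole if a number of a shift passes 50 or a number of a turn 0.15, either way. A call with a gripper value outside its range is refused whole. The fingers move at their own pace and stop on an object; FORCE is the grip in N (left out, the last holds). Time passes only in rows, so rows that do not move let the fingers close. It gives the time, the measured TCP pose, the force, the opening and the grip force at its end, in the units of the state.
- bot.observe(): the state, without advancing time (a new reading comes with each control period).
- bot.grab_frame(name): name is "side" or "top"; returns a dict with "img" (400x640x3 uint8, red, green, blue), "intrinsics" (3x3 intrinsics, pixels), "R" (3x3) and "t" (3): a world point X has camera coordinates R X + t. Camera axes: x right, y down, z forward; pixel columns grow to the right and rows downward; lengths in m; the calibration is good to about 2 mm. A picture is of the moment at which its call begins. There is no depth.
- bot.job_done(): hands the job in; it is judged then, once.
Trained networks look in a picture, given as the dict that the camera call returned (one of the last four; its "shot" number tells which), for a name from the list of things; names that differ only in an ending like _2 or _b are one class to them, and where a whole thing is asked for, a point or a joint stands for the part that bears it (a point fixed in the world has none). Each returns a list of dicts, best first, with "conf" (0 to 1); they miss things now and then, are a little off and sometimes report something else, mostly with a low value. They report only what shows in the picture. A call takes as long as a camera call. They do not tell look-alikes from the thing itself.
- bot.trace(query, picture): "region" (400x640 bool, what is visible of it).
- bot.spot_point(query, picture): "xyz" ([x, y, z] in m, in world coordinates, good to about 4 mm: a listed point, or the origin of a listed thing).
The state is a dict: "clock": time; "qpos": joint angles; "qd": joint speeds; "joint_efforts": joint torques, N m; "position": TCP position; "tool_rot": TCP orientation; "force": force on the tool from outside, world axes, zero at the start; "moment": the same for the moment, N m; "grip_width": finger opening in m; "finger_force": force on a finger pad.
Only numpy, scipy, OpenCV 4.12 (cv2) and the standard library are available. Lean on these libraries where they do the work, as an engineer would, in place of code of your own. Each camera call takes 0.05 s, during which the arm holds its last target. There are 200 camera calls.

## Working session

There is one attempt and no reset: what is moved stays moved. The work goes in short steps, Python scripts to look and compute and a shell command to move; the robot and the scene stay as the last step left them, time stands still between calls to the robot, and variables do not carry over. Pictures are saved under pics/ and viewed, at most 10 in all, crops included, and the job is handed in when it is done.

```bash
mkdir -p pics
cat > h.py <<'E'
import numpy as np, cv2
from workcell import bot
def save(f,n): cv2.imwrite(f'pics/{n}.png',f['img'][:,:,::-1])
def ray(f,u,v,z):
    R=np.array(f['R']);t=np.array(f['t']);K=np.array(f['intrinsics'])
    c=-R.T@t; d=R.T@np.linalg.inv(K)@np.array([u,v,1.]); return c+d*(z-c[2])/d[2]
def proj(f,X):
    p=np.array(f['intrinsics'])@(np.array(f['R'])@np.array(X)+np.array(f['t'])); return p[:2]/p[2]
E
python3 - <<'E'
from h import *
s=bot.observe();print({k:np.round(v,3).tolist() for k,v in s.items()},bot.tip_reach)
for n in('top','side'):
    f=bot.grab_frame(n);save(f,n+'0')
    R=np.array(f['R']);print(n,-R.T@np.array(f['t']))
    for q in('bar','bar_top','stand','seat','tweezers','tips_mid','tip_l','tip_r','rest'):
        for d in bot.spot_point(q,f)[:3]: print(q,np.round(d['xyz'],3),round(d['conf'],2),np.round(proj(f,d['xyz'])))
E
```

```text
{'clock': 0.0, 'qpos': [-1.25, 0.522, -0.036, 1.6, 0.021, 1.021, -0.113], 'qd': [-0.0, 0.0, -0.001, 0.001, -0.0, 0.001, -0.001], 'joint_efforts': [0.001, -92.708, 1.981, -36.993, 0.018, 0.008, 0.0], 'position': [0.238, 0.578, 0.303], 'tool_rot': [-3.141, 0.0, 2.751], 'force': [0.398, 0.434, -0.47], 'moment': [0.039, -0.054, 0.032], 'finger_force': 0.0, 'grip_width': 0.085} 0.0726
top [ 0.33749812 -0.06235307  1.42724741]
bar [0.479 0.337 0.006] 0.96 [223. 219.]
bar [ 0.381  0.126 -0.002] 0.56 [282. 246.]
bar [ 0.251  0.245 -0.002] 0.55 [248. 283.]
bar_top [0.479 0.329 0.023] 0.79 [224. 218.]
bar_top [ 0.773  0.133 -0.004] 0.71 [280. 139.]
bar_top [0.328 0.472 0.01 ] 0.7 [183. 262.]
stand [ 0.622 -0.047  0.001] 0.86 [329. 178.]
stand [ 0.521 -0.223  0.036] 0.59 [380. 203.]
stand [ 0.721 -0.351 -0.   ] 0.27 [413. 150.]
seat [ 0.62  -0.045  0.04 ] 0.73 [329. 176.]
tweezers [ 0.471 -0.261  0.04 ] 0.63 [392. 217.]
tips_mid [ 0.527 -0.237  0.033] 0.52 [384. 202.]
tip_l [ 0.518 -0.222  0.033] 0.62 [380. 204.]
tip_l [ 0.528 -0.255  0.037] 0.6 [389. 201.]
tip_r [ 0.518 -0.222  0.033] 0.62 [38
[... 169 characters left out ...]
0.92 [187. 208.]
bar [0.479 0.334 0.008] 0.83 [236. 174.]
bar [ 0.329  0.474 -0.003] 0.51 [180. 176.]
bar_top [0.256 0.25  0.017] 0.64 [186. 203.]
bar_top [0.477 0.332 0.023] 0.53 [235. 171.]
bar_top [0.326 0.474 0.009] 0.43 [178. 173.]
stand [ 0.622 -0.045  0.002] 0.97 [338. 206.]
seat [ 0.623 -0.048  0.038] 0.65 [339. 196.]
tweezers [ 0.472 -0.253  0.036] 0.56 [353. 250.]
tips_mid [ 0.524 -0.242  0.031] 0.77 [364. 241.]
tips_mid [0.378 0.129 0.002] 0.39 [241. 210.]
tip_l [ 0.525 -0.254  0.032] 0.71 [367. 243.]
tip_l [ 0.515 -0.223  0.032] 0.64 [356. 239.]
tip_r [ 0.525 -0.254  0.032] 0.71 [367. 243.]
tip_r [ 0.515 -0.223  0.032] 0.64 [356. 239.]
rest [ 0.467 -0.261 -0.   ] 0.93 [353. 263.]
```

Run:
```python
from h import *
f=bot.grab_frame('top')
cv2.imwrite('pics/t1.png',cv2.resize(f['img'][110:310,150:430,::-1],None,fx=2.85,fy=2.85,interpolation=cv2.INTER_CUBIC))
for q in('bar','stand','tweezers','rest'):
    for d in bot.trace(q,f)[:3]:
        m=d['region'];ys,xs=np.nonzero(m); z={'bar':.022,'stand':.03,'tweezers':.045,'rest':.03}[q]
        P=np.array([ray(f,x,y,z)[:2] for x,y in zip(xs,ys)]).astype(np.float32)
        r=cv2.minAreaRect(P*1000); w,v=np.linalg.eigh(np.cov(P.T)); a=v[:,1]
        print(q,round(d['conf'],2),len(xs),np.round(r[0]),np.round(r[1]),round(r[2],1),'pca yaw',round(np.degrees(np.arctan2(a[1],a[0])),1),P.mean(0), f['img'][m].mean(0).round())
```

```text
bar 0.96 377 [256. 245.] [ 26. 182.] 38.3 pca yaw 127.9 [0.25683466 0.24417794] [209. 116.  29.]
bar 0.67 192 [331. 469.] [130.  22.] 75.6 pca yaw 75.8 [0.33014387 0.46567395] [236. 228. 226.]
bar 0.62 379 [477. 334.] [179.  30.] 12.5 pca yaw -167.0 [0.47660273 0.33361316] [230. 225. 224.]
stand 0.58 1149 [618. -43.] [ 73. 210.] 16.1 pca yaw 106.5 [ 0.6175006  -0.04293593] [155. 157. 160.]
stand 0.55 965 [713. 335.] [147.  90.] 80.7 pca yaw 79.3 [0.71239924 0.33569822] [227. 196. 133.]
tweezers 0.47 35 [ 431. -269.] [114.  36.] 22.9 pca yaw -168.7 [ 0.455635   -0.25936937] [212. 205. 118.]
rest 0.92 621 [ 452. -257.] [146.  59.] 14.8 pca yaw -165.4 [ 0.45190763 -0.25603   ] [ 74. 116. 203.]
```

View pics/t1.png

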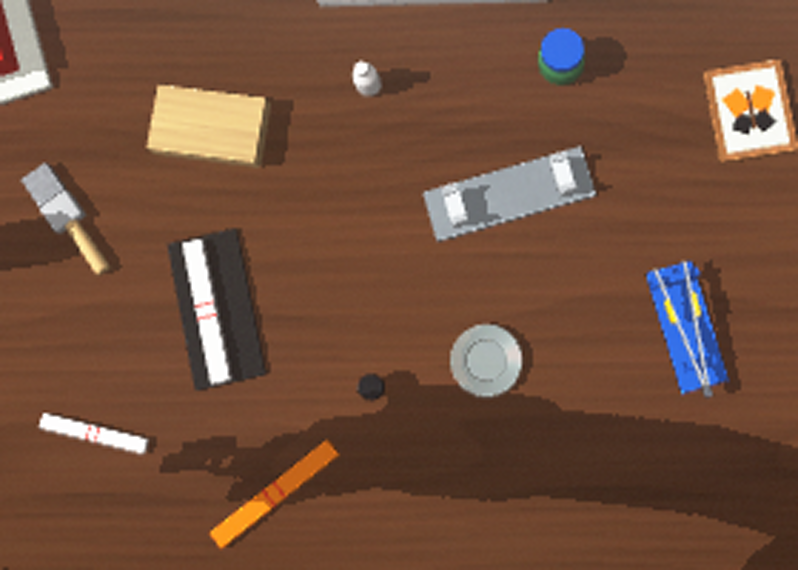

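View pics/side0.png

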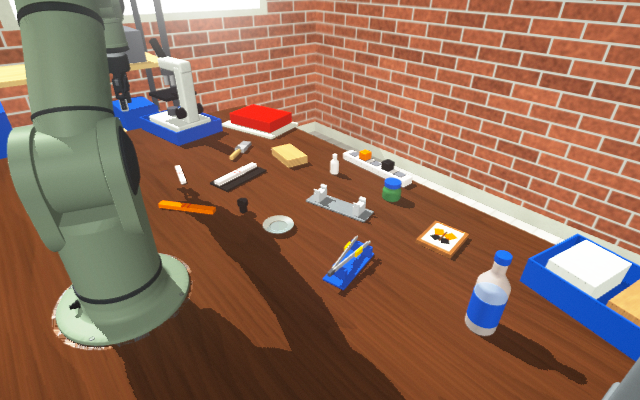

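The top view (crop) shows the white bar askew on the foam pad at crop (205,310). The shorter white bar (93,432) and the orange one (275,493) are the look-alikes. The stand is at (510,195). The tweezers sit on the blue rest at (685,325), tips towards the top of the picture (+x).

```bash
cat >> h.py <<'E'
def go(X,yaw_deg=None,level=True):
    "print shift in tool axes (mm, at present attitude) and the turn (tool axes) to reach TCP X, pointing down with yaw"
    from scipy.spatial.transform import Rotation as Ro
    s=bot.observe(); R=Ro.from_euler('xyz',s['tool_rot'])
    print('pos',np.round(s['position'],4),'rot deg',np.round(np.degrees(s['tool_rot']),2),'F',np.round(s['force'],1),'w',round(s['grip_width'],4),'ff',round(s['finger_force'],1),'t',round(s['clock'],2))
    print('shift mm',np.round(R.inv().apply(np.array(X)-s['position'])*1000,1))
    if yaw_deg is not None:
        print('turn',np.round((R.inv()*Ro.from_euler('xyz',[np.pi,0,np.radians(yaw_deg)])).as_rotvec(),4))
E
python3 -m jog '[[[-32,-13,10,0,0,0,0.6],[-32,-13,10,0,0,0,0.6],[-32,-13,10,0,0,0,0.6],[-32,-13,10,0,0,0,0.6],[-32,-13,10,0,0,0,0.6]]]' 40
python3 -m jog '[[[-32,-13,15,0,0,0,0.45],[-32,-13,15,0,0,0,0.45],[-32,-13,15,0,0,0,0.45],[-32,-13,15,0,0,0,0.45],[-27,-13,15,0,0,0,0.45]]]'
python3 -m jog '[[[0,0,0,0,0,-0.12,0.45],[0,0,0,0,0,-0.12,0.45],[0,0,0,0,0,-0.12,0.45],[0,0,0,0,0,-0.12,0.45],[0,0,0,0,0,-0.13,0.45]]]'
python3 -c "
from h import *
go([.478,.3345,.095],192.6)
f=bot.grab_frame('side');cv2.imwrite('pics/s1.png',cv2.resize(f['img'][100:240,150:330,::-1],None,fx=4,fy=4,interpolation=cv2.INTER_CUBIC))
"
```

```text
clock: 1.75
position: [0.3621, 0.4558, 0.2536]
tool_rot: [3.141, 0.0, 2.751]
force: [0.3, 0.3, 1.0]
grip_width: 0.0512
finger_force: 0.0
clock: 2.25
position: [0.4811, 0.3363, 0.1784]
tool_rot: [3.141, 0.0, 2.75]
force: [0.5, 0.8, -0.2]
grip_width: 0.0385
finger_force: 0.0
clock: 2.75
position: [0.4799, 0.3377, 0.179]
tool_rot: [3.142, 0.0, -2.918]
force: [-0.2, 0.7, -0.6]
grip_width: 0.0383
finger_force: 0.0
pos [0.4799 0.3377 0.179 ] rot deg [ 1.8000e+02  1.0000e-02 -1.6716e+02] F [-0.2  0.7 -0.6] w 0.0383 ff 0.0 t 2.75
shift mm [ 2.6 -2.7 84. ]
turn [0.0001 0.0002 0.0041]
```

View pics/s1.png

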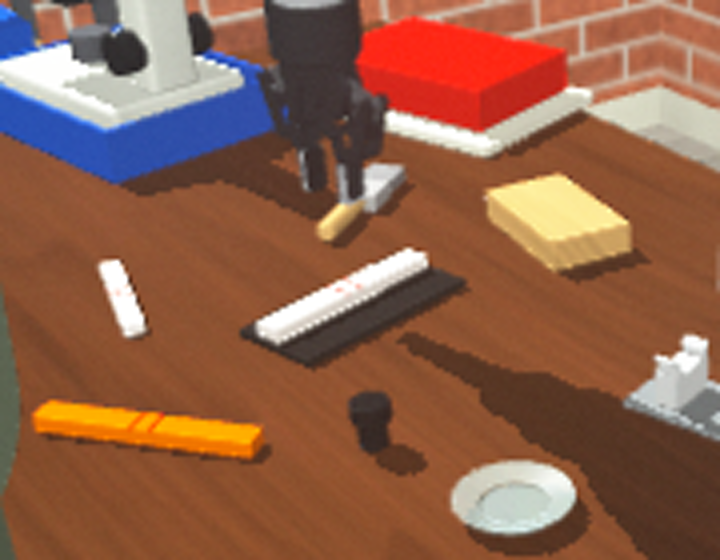

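The gripper hangs above the white bar, whose red lines are at crop (347,287), i.e. frame (237,172). The gripper is well aligned with the bar, so I'm descending.

```bash
python3 -c "
from h import *
f=bot.grab_frame('side');print(ray(f,236.8,171.7,.022))"
python3 -m jog '[[[1,-1,20,0,0,0,0.45],[1,-1,20,0,0,0,0.45],[0,-1,20,0,0,0,0.45],[0,0,12,0,0,0,0.45],[0,0,6,0,0,0,0.45]]]'
python3 -m jog '[[[0,0,4,0,0,0,0.45],[0,0,4,0,0,0,0.45],[0,0,2,0,0,0,0.45],[0,0,2,0,0,0,0.45],[0,0,0,0,0,0,0.45]]]'
python3 -c "
from h import *
f=bot.grab_frame('side');cv2.imwrite('pics/s2.png',cv2.resize(f['img'][120:220,190:290,::-1],None,fx=6,fy=6,interpolation=cv2.INTER_CUBIC))
"
```

```text
[0.47902594 0.32678679 0.022     ]
clock: 3.35
position: [0.4783, 0.3342, 0.1]
tool_rot: [-3.141, -0.001, -2.925]
force: [-0.5, 0.1, 0.8]
grip_width: 0.0385
finger_force: 0.0
clock: 3.85
position: [0.4786, 0.3343, 0.0889]
tool_rot: [3.142, 0.0, -2.923]
force: [0.3, 0.3, -0.8]
grip_width: 0.0391
finger_force: 0.0
```

View pics/s2.png

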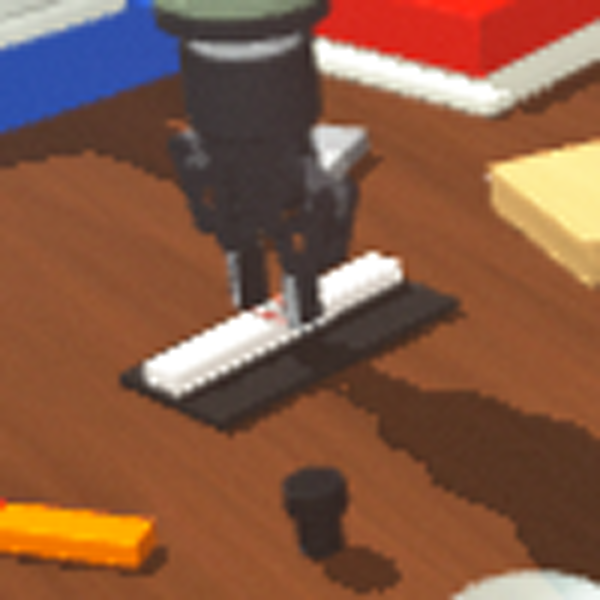

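The fingers straddle the bar around the red lines (crop 270,315). Down a bit more, then close.

```bash
python3 -m jog '[[[0,0,2,0,0,0,0.45],[0,0,2,0,0,0,0.45],[0,0,0,0,0,0,0.35],[0,0,0,0,0,0,0.2],[0,0,0,0,0,0,0.2]]]' 40
python3 -m jog '[[[0,0,0,0,0,0,0.2],[0,0,0,0,0,0,0.2],[0,0,-10,0,0,0,0.2],[0,0,-20,0,0,0,0.2],[0,0,-30,0,0,0,0.2]]]'
python3 -m jog '[[[0,0,-30,0,0,0,0.2],[0,0,-10,0,0,0,0.2],[0,0,0,0,0,0,0.2]]]'
python3 - <<'E'
from h import *
go([.62,-.045,.2],106.3)
for n in('top','side'):
    f=bot.grab_frame(n)
    for q in('bar','bar_top'):
        for d in bot.spot_point(q,f)[:3]:
            if d['xyz'][2]>.03: print(n,q,np.round(d['xyz'],4),round(d['conf'],2))
f=bot.grab_frame('side');cv2.imwrite('pics/s3.png',cv2.resize(f['img'][80:230,170:320,::-1],None,fx=4,fy=4,interpolation=cv2.INTER_CUBIC))
E
```

```text
clock: 4.4
position: [0.4785, 0.3343, 0.085]
tool_rot: [-3.142, -0.0, -2.922]
force: [-0.4, 0.1, 1.2]
grip_width: 0.0228
finger_force: 39.6
clock: 4.9
position: [0.478, 0.3339, 0.1451]
tool_rot: [-3.141, -0.002, -2.922]
force: [-0.8, 0.4, -0.8]
grip_width: 0.0226
finger_force: 39.3
clock: 5.2
position: [0.479, 0.3346, 0.1865]
tool_rot: [3.141, 0.002, -2.923]
force: [0.6, -0.1, -1.0]
grip_width: 0.0227
finger_force: 39.3
pos [0.479  0.3346 0.1865] rot deg [ 1.7994e+02  1.4000e-01 -1.6745e+02] F [ 0.6 -0.1 -1. ] w 0.0227 ff 39.3 t 5.2
shift mm [ -55.2 -401.1  -13.8]
turn [2.7000e-03 1.2000e-03 1.5053e+00]
top bar [0.4782 0.3356 0.1096] 0.69
top bar_top [0.4781 0.3299 0.1276] 0.63
side bar [0.4776 0.3348 0.1099] 0.76
side bar_top [0.4776 0.3329 0.123 ] 0.5
```

View pics/s3.png

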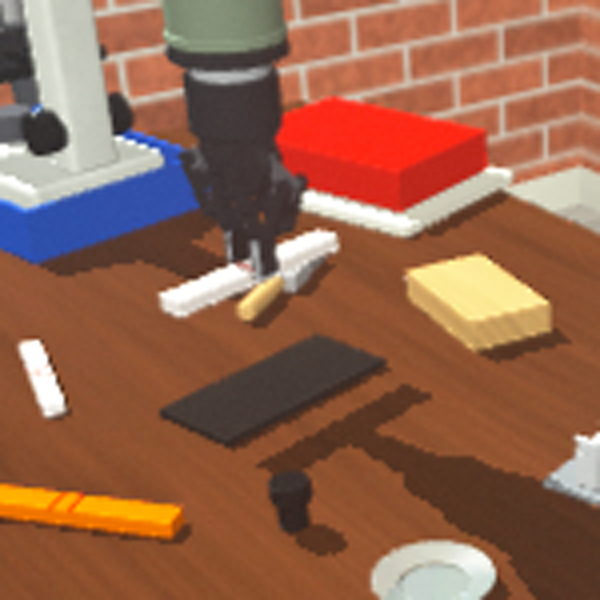

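The bar is held level and the foam pad is empty. Carrying it to the stand.

```bash
python3 -m jog '[[[-5,-30,0,0,0,0,0.2],[-6,-40,0,0,0,0,0.2],[-6,-40,0,0,0,0,0.2],[-6,-40,0,0,0,0,0.2],[-6,-40,0,0,0,0,0.2]]]'
python3 -m jog '[[[-6,-40,0,0,0,0,0.2],[-6,-40,0,0,0,0,0.2],[-6,-40,0,0,0,0,0.2],[-6,-40,0,0,0,0,0.2],[-2,-30,0,0,0,0,0.2]]]'
python3 -m jog '[[[0,-20,0,0,0,0.1,0.2],[0,0,0,0,0,0.14,0.2],[0,0,0,0,0,0.14,0.2],[0,0,0,0,0,0.14,0.2],[0,0,0,0,0,0.14,0.2]]]'
python3 -m jog '[[[0,0,0,0,0,0.14,0.2],[0,0,0,0,0,0.14,0.2],[0,0,0,0,0,0.14,0.2],[0,0,0,0,0,0.14,0.2],[0,0,0,0,0,0.14,0.2]]]'
python3 -m jog '[[[0,0,0,0,0,0.1,0.2],[0,0,0,0,0,0.04,0.2],[0,0,0,0,0,0,0.2]]]'
python3 - <<'E'
from h import *
go([.62,-.045,.15],106.3)
for n in('top','side'):
    f=bot.grab_frame(n)
    cv2.imwrite(f'pics/{n}4.png',cv2.resize(f['img'][130:260,260:420,::-1],None,fx=4.8,fy=4.6,interpolation=cv2.INTER_CUBIC))
    for q in('bar','bar_top','stand','seat'):
        for d in bot.spot_point(q,f)[:1]: print(n,q,np.round(d['xyz'],4),round(d['conf'],2))
    for d in bot.trace('bar',f)[:3]:
        m=d['region'];ys,xs=np.nonzero(m);z=bot.observe()['position'][2]-.077+.014
        P=np.array([ray(f,x,y,z)[:2] for x,y in zip(xs,ys)]).astype(np.float32)
        r=cv2.minAreaRect(P*1000);w,v=np.linalg.eigh(np.cov(P.T));a=v[:,1]
        print('trace bar',n,np.round(r[0]),np.round(r[1]),round(r[2],1),'pca',round(np.degrees(np.arctan2(a[1],a[0])),1))
E
```

```text
clock: 6.05
position: [0.5484, 0.1536, 0.1845]
tool_rot: [-3.142, -0.001, -2.922]
force: [0.0, -0.2, -1.4]
grip_width: 0.0226
finger_force: 39.4
clock: 6.55
position: [0.6153, -0.0275, 0.1843]
tool_rot: [-3.141, -0.001, -2.924]
force: [0.5, 0.7, -1.0]
grip_width: 0.023
finger_force: 39.4
clock: 7.05
position: [0.619, -0.0442, 0.1843]
tool_rot: [-3.141, -0.001, 2.695]
force: [-0.5, 0.5, -0.1]
grip_width: 0.0229
finger_force: 39.4
clock: 7.55
position: [0.619, -0.0441, 0.1844]
tool_rot: [-3.141, -0.0, 1.995]
force: [-0.5, 0.5, -0.7]
grip_width: 0.0229
finger_force: 39.4
clock: 7.85
position: [0.619, -0.0439, 0.1843]
tool_rot: [-3.141, 0.0, 1.861]
force: [-0.3, -0.3, -1.2]
grip_width: 0.0227
finger_force: 39.4
pos [ 0.619  -0.0439  0.1843] rot deg [-179.95    0.    106.6 ] F [-0.3 -0.3 -1.2] w 0.0227 ff 39.4 t 7.85
shift mm [-1.3  0.7 34.3]
turn [-0.0009  0.0001  0.0053]
top bar [ 0.3266  0.4738 -0.0025] 0.73
top bar_top [0.3262 0.4747 0.0078] 0.79
trace bar top [331. 431.] [124.  18.] 75.6 pca 75.2
trace bar top [ 638. -112.] [20. 27.] 25.9 pca 126.3
trace bar top [ 606. -113.] [37. 55.] 16.7 pca 119.5
side bar [0.2546 0.2472 0.0024] 0.73
side bar_top [ 0.6165 -0.0465  0.1232] 0.8
side stand [ 0.6218 -0.0433  0.0007] 0.93
side seat [ 0.6242 -0.0453  0.0353] 0.57
trace bar side [614. -52.] [ 54. 189.] 16.7 pca 106.6
trace bar side [194.  64.] [ 34. 154.] 37.8 pca 127.1
```

View pics/top4.png

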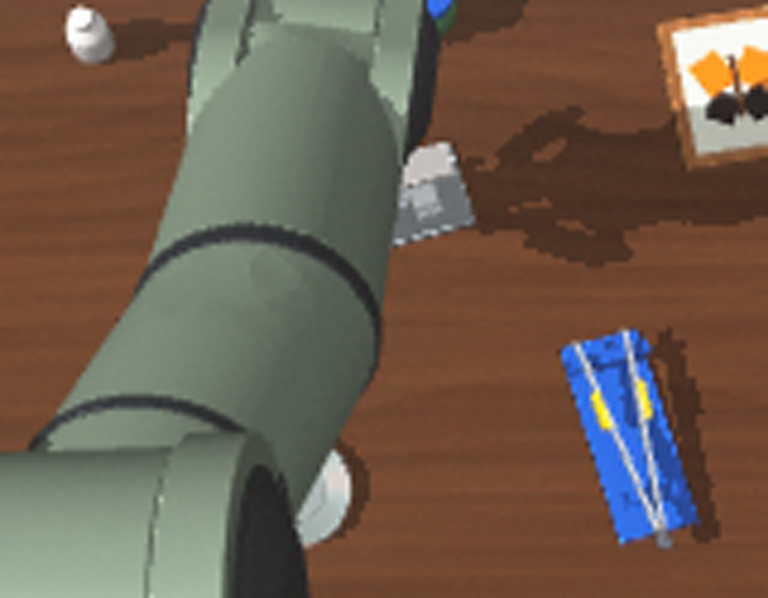

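The top view is mostly blocked by the arm; only the stand's right end shows at (430,190). I'll refine the stand pose from the first, unobstructed pictures with a model fit, and look at the side view.

```bash
cat > fit.py <<'E'
from h import *
from scipy.optimize import minimize
def box(x0,x1,y0,y1,z0,z1): return np.array([[x,y,z] for x in(x0,x1) for y in(y0,y1) for z in(z0,z1)])
def render(f,p,boxes,S=8):
    c,s=np.cos(p[2]),np.sin(p[2]); x0,y0,x1,y1=f['roi']; M=np.zeros(((y1-y0)*S,(x1-x0)*S),np.uint8)
    for b in boxes:
        W=np.c_[c*b[:,0]-s*b[:,1]+p[0],s*b[:,0]+c*b[:,1]+p[1],b[:,2]]
        q=(np.array([proj(f,w) for w in W])+.5-[x0,y0])*S
        cv2.fillConvexPoly(M,cv2.convexHull(np.round(q).astype(np.int32)),255)
    return cv2.resize(M,(x1-x0,y1-y0),interpolation=cv2.INTER_AREA)/255.
def fit(f,mask,p0,boxes):
    x0,y0,x1,y1=f['roi'];m=mask[y0:y1,x0:x1].astype(float)
    g=lambda p:np.abs(render(f,p,boxes)-m).sum()
    r=minimize(g,p0,method='Nelder-Mead',options=dict(initial_simplex=np.array(p0)+np.array([[0,0,0],[.006,0,0],[0,.006,0],[0,0,.05]]),xatol=1e-4,fatol=.01))
    return r.x,r.fun,m.sum()
E
python3 - <<'E'
from fit import *
B=[box(-.033,.033,-.105,.105,0,.006)]+[box(-.020,.020,y-.01,y+.01,0,.047) for y in(-.07,.07)]
for n,p in(('top','top0'),('side','side0')):
    f=bot.grab_frame(n);im=cv2.imread(f'pics/{p}.png');h=cv2.cvtColor(im,cv2.COLOR_BGR2HSV)
    P=np.array([proj(f,[.622-.105*k*.29+j*.04,-.045+.105*k,z]) for k in(-1,1) for j in(-1,1) for z in(0,.05)])
    f['roi']=[*(P.min(0)-8).astype(int),*(P.max(0)+8).astype(int)]
    m=(h[:,:,1]<60)&(h[:,:,2]>60)
    x0,y0,x1,y1=f['roi'];
    print(n,fit(f,m,[.622,-.045,np.radians(16.3)],B))
f=bot.grab_frame('side')
cv2.imwrite('pics/side5.png',cv2.resize(f['img'][140:250,280:400,::-1],None,fx=5,fy=5,interpolation=cv2.INTER_CUBIC))
E
```

```text
top (array([ 0.6228295 , -0.04245692,  0.27319375]), np.float64(39.5921568627451), np.float64(1083.0))
side (array([ 0.62480913, -0.04497533,  0.271162  ]), np.float64(202.6627450980392), np.float64(1149.0))
```

View pics/side5.png

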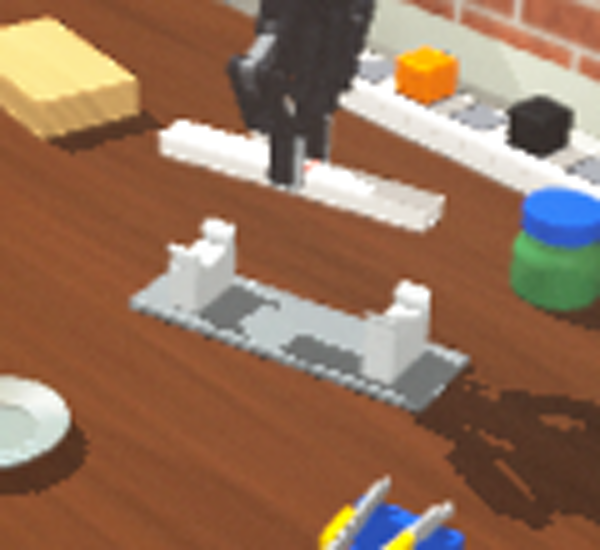

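The bar is level above the stand, long axis along it; the slots open at crop (205,250) and (400,310). Now for the bar's own pose in the same camera.

```bash
python3 -m jog '[[[-2,2,20,0,0,0.006,0.2],[-2,0,18,0,0,0.006,0.2],[0,0,10,0,0,0.006,0.2],[0,0,0,0,0,0,0.2]]]'
cat > barfit.py <<'E'
from fit import *
def barfit(zb,c=(.6225,-.044)):
    f=bot.grab_frame('side');h=cv2.cvtColor(f['img'],cv2.COLOR_RGB2HSV)
    tr=bot.trace('bar',f); m=None
    for d in tr:
        ys,xs=np.nonzero(d['region']); q=ray(f,xs.mean(),ys.mean(),zb+.007)
        if np.hypot(q[0]-c[0],q[1]-c[1])<.06: m=d['region'];break
    if m is None: print('no trace'); return None
    f['roi']=[270,130,410,240]
    dark=cv2.dilate((h[:,:,2]<110).astype(np.uint8),np.ones((3,3)))>0
    b=[box(-.012,.012,-.09,.09,zb,zb+.014)]
    x0,y0,x1,y1=270,130,410,240; mm=m[y0:y1,x0:x1].astype(float); keep=~dark[y0:y1,x0:x1]
    g=lambda p:(np.abs(render(f,p,b)-mm)*keep).sum()
    p0=np.array([c[0],c[1],np.radians(15.6)])
    r=minimize(g,p0,method='Nelder-Mead',options=dict(initial_simplex=p0+np.array([[0,0,0],[.006,0,0],[0,.006,0],[0,0,.05]]),xatol=1e-4,fatol=.01))
    print('bar fit',r.x[:2],np.degrees(r.x[2]),r.fun,mm.sum()); return r.x
E
python3 - <<'E'
from barfit import *
go([.6225,-.044,.12],105.6)
s=bot.observe();barfit(s['position'][2]-.077)
f=bot.grab_frame('side')
for q in('bar','bar_top','stand','seat'):
    for d in bot.spot_point(q,f)[:2]: print(q,np.round(d['xyz'],4),round(d['conf'],2))
# redo stand with trace mask, same camera
d=bot.trace('stand',f)[0]['region']
cv2.imwrite('pics/side6.png',cv2.resize(f['img'][140:240,280:400,::-1],None,fx=6.6,fy=6,interpolation=cv2.INTER_CUBIC))
E
```

```text
clock: 9.0
position: [0.6216, -0.0474, 0.1357]
tool_rot: [-3.14, -0.001, 1.843]
force: [-0.6, 0.4, -0.9]
grip_width: 0.023
finger_force: 39.4
pos [ 0.6216 -0.0474  0.1357] rot deg [-1.7988e+02 -3.0000e-02  1.0557e+02] F [-0.6  0.4 -0.9] w 0.023 ff 39.4 t 9.0
shift mm [ 3.   1.8 15.7]
turn [-0.002  -0.0005 -0.0005]
bar fit [ 0.6233895  -0.04631837] 14.805572170497067 55.996078431372545 394.0
bar [0.2535 0.2502 0.0039] 0.69
bar [ 0.6198 -0.046   0.0591] 0.62
bar_top [0.2554 0.2475 0.0142] 0.74
bar_top [ 0.6247 -0.0508  0.0744] 0.58
stand [ 0.6221 -0.0434 -0.0008] 0.69
stand [ 0.526  -0.2552  0.0362] 0.37
seat [ 0.6216 -0.0493  0.0342] 0.93
```

View pics/side6.png

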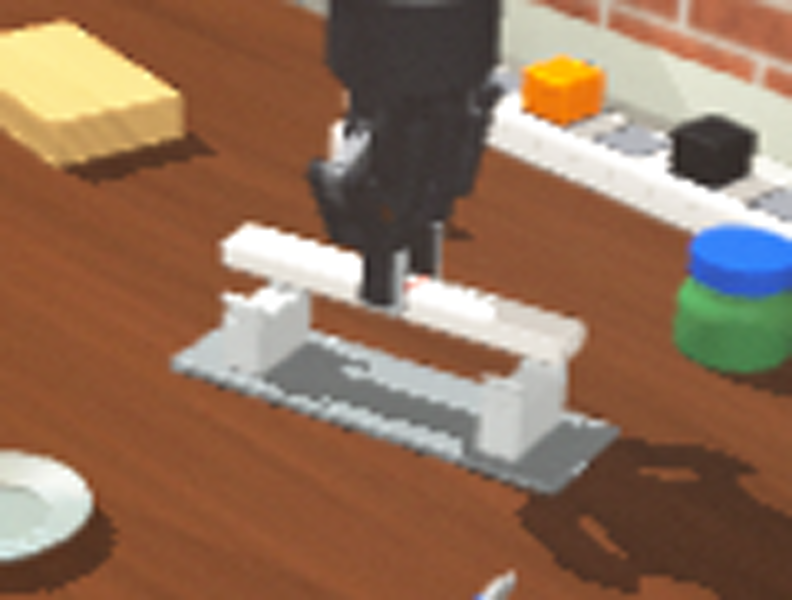

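The bar hovers just above the slots, aligned to within about 2 mm. I'm applying that small correction and lowering it.

```bash
python3 -m jog '[[[1,1.5,4,0,0,0,0.2],[0,0,4,0,0,0,0.2],[0,0,4,0,0,0,0.2],[0,0,4,0,0,0,0.2],[0,0,0,0,0,0,0.2]]]'
python3 -m jog '[[[0,0,2,0,0,0,0.2],[0,0,2,0,0,0,0.2],[0,0,1,0,0,0,0.2],[0,0,0,0,0,0,0.2]]]'
python3 - <<'E'
from barfit import *
go([.623,-.0461,.113],105.6)
s=bot.observe();barfit(s['position'][2]-.077)
f=bot.grab_frame('side');cv2.imwrite('pics/side7.png',cv2.resize(f['img'][140:240,280:400,::-1],None,fx=6.6,fy=6,interpolation=cv2.INTER_CUBIC))
E
```

```text
clock: 9.9
position: [0.6231, -0.0461, 0.1201]
tool_rot: [-3.141, -0.0, 1.843]
force: [-0.8, -0.7, -2.3]
grip_width: 0.0226
finger_force: 39.4
clock: 10.3
position: [0.6234, -0.0461, 0.1158]
tool_rot: [-3.141, -0.0, 1.843]
force: [0.5, -0.4, -1.3]
grip_width: 0.023
finger_force: 39.4
pos [ 0.6234 -0.0461  0.1158] rot deg [-179.99   -0.    105.59] F [ 0.5 -0.4 -1.3] w 0.023 ff 39.4 t 10.3
shift mm [ 0.1 -0.4  2.8]
turn [-0.0001 -0.     -0.0003]
bar fit [ 0.62736584 -0.04780846] 15.818340740531532 46.84705882352941 374.0
```

View pics/side7.png

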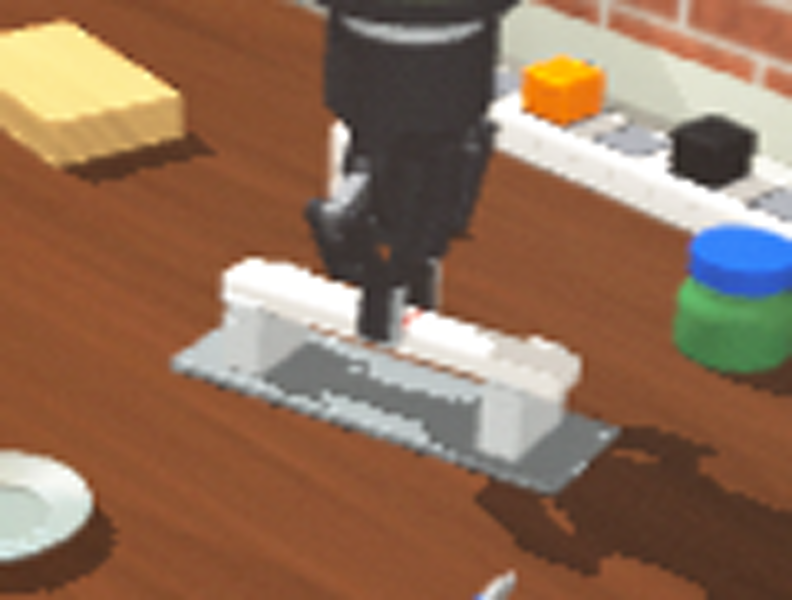

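The bar has entered both slots with no side force. Lowering the last few mm, then releasing.

```bash
python3 -m jog '[[[0,0,1,0,0,0,0.2],[0,0,1,0,0,0,0.2],[0,0,0,0,0,0,0.2]]]'
python3 -m jog '[[[0,0,1,0,0,0,0.2],[0,0,0.5,0,0,0,0.2],[0,0,0,0,0,0,0.2]]]'
```

```text
clock: 10.75
position: [0.6233, -0.0461, 0.1138]
tool_rot: [-3.141, -0.0, 1.843]
force: [0.6, -0.7, -1.1]
grip_width: 0.0223
finger_force: 39.4
clock: 11.05
position: [0.6235, -0.0461, 0.1129]
tool_rot: [3.141, -0.0, 1.843]
force: [-3.5, 0.2, 9.5]
grip_width: 0.0228
finger_force: 40.6
```

```bash
python3 -m jog '[[[0,0,-0.5,0,0,0,0.25],[0,0,0,0,0,0,0.3],[0,0,0,0,0,0,0.4],[0,0,0,0,0,0,0.5],[0,0,-2,0,0,0,0.5]]]'
python3 -m jog '[[[0,0,-10,0,0,0,0.5],[0,0,-25,0,0,0,0.5],[0,0,-35,0,0,0,0.5],[0,0,-30,0,0,0,0.5]]]'
python3 - <<'E'
from barfit import *
go([.471,-.257,.15],15.3)
b=barfit(.036,(.623,-.046))
f=bot.grab_frame('side')
for q in('bar_top','seat','tweezers','tips_mid'):
    for d in bot.spot_point(q,f)[:2]: print(q,np.round(d['xyz'],4),round(d['conf'],2))
E
```

```text
clock: 11.55
position: [0.6233, -0.0461, 0.1147]
tool_rot: [-3.141, -0.0, 1.843]
force: [-0.4, -0.7, -0.1]
grip_width: 0.0426
finger_force: 0.0
clock: 11.95
position: [0.6234, -0.0462, 0.2172]
tool_rot: [3.141, 0.0, 1.843]
force: [-0.0, -0.7, -0.8]
grip_width: 0.0427
finger_force: 0.0
pos [ 0.6234 -0.0462  0.2172] rot deg [1.7996e+02 2.0000e-02 1.0557e+02] F [-0.  -0.7 -0.8] w 0.0427 ff 0.0 t 11.95
shift mm [-162.1 -203.5   67.1]
turn [ 8.0000e-04 -3.0000e-04  1.5756e+00]
bar fit [ 0.62538858 -0.04586934] 15.267443303138426 67.98039215686275 388.0
bar_top [ 0.6228 -0.0489  0.0504] 0.69
bar_top [0.2589 0.2491 0.0184] 0.64
seat [ 0.6229 -0.0457  0.0369] 0.79
tweezers [ 0.4763 -0.2529  0.0368] 0.86
tweezers [ 0.6216 -0.0451 -0.0007] 0.57
tips_mid [ 0.5265 -0.2425  0.0339] 0.79
tips_mid [ 0.5947  0.5145 -0.0025] 0.46
```

The bar is seated to within about a millimetre. Moving towards the tweezers and measuring them from the clean top picture.

```bash
python3 -m jog '[[[-30,-40,0,0,0,0,0.62],[-33,-41,0,0,0,0,0.62],[-33,-41,0,0,0,0,0.62],[-33,-41,0,0,0,0,0.62],[-33,-41,0,0,0,0.1,0.62]]]'
python3 -m jog '[[[0,0,0,0,0,0.14,0.62],[0,0,0,0,0,0.14,0.62],[0,0,0,0,0,0.14,0.62],[0,0,0,0,0,0.14,0.62],[0,0,0,0,0,0.14,0.62]]]'
python3 -m jog '[[[0,0,5,0,0,0.14,0.62],[0,0,5,0,0,0.14,0.62],[0,0,5,0,0,0.14,0.62],[0,0,5,0,0,0.14,0.62],[0,0,5,0,0,0.14,0.62]]]'
python3 - <<'E'
from h import *
for n,z in(('top',.047),('side',.041)):
    f=bot.grab_frame(n);im=cv2.imread(f'pics/{n}0.png');h=cv2.cvtColor(im,cv2.COLOR_BGR2HSV)
    m=((h[:,:,0]>20)&(h[:,:,0]<35)&(h[:,:,1]>110)&(h[:,:,2]>100)).astype(np.uint8)
    k,l,st,c=cv2.connectedComponentsWithStats(m)
    for i in range(1,k):
        q=ray(f,*c[i],z)
        if st[i,4]>5 and np.hypot(q[0]-.47,q[1]+.255)<.06: print(n,'pad',st[i,4],np.round(q,4))
    if n=='top':
        print('taken with arm: ')
        g=cv2.cvtColor(f['img'],cv2.COLOR_RGB2HSV)
        q=f['img'].astype(int);red=(q[:,:,0]-q[:,:,1]>25)&(g[:,:,2]>150)
        P=[ray(f,x,y,.05) for y,x in zip(*np.nonzero(red))]
        P=np.array([p for p in P if np.hypot(p[0]-.623,p[1]+.046)<.03]); print('red',len(P),P.mean(0) if len(P) else 0)
        for Q in('bar_top','tweezers','tips_mid','bar'):
            for d in bot.spot_point(Q,f)[:2]: print(Q,np.round(d['xyz'],4),round(d['conf'],2))
        for d in bot.trace('bar',f)[:3]:
            ys,xs=np.nonzero(d['region']);P=np.array([ray(f,x,y,.05)[:2] for x,y in zip(xs,ys)]).astype(np.float32)
            r=cv2.minAreaRect(P*1000);w,v=np.linalg.eigh(np.cov(P.T));a=v[:,1];print('trace',r,'pca',np.degrees(np.arctan2(a[1],a[0])),P.mean(0))
go([.471,-.257,.094],15.3)
E
```

```text
clock: 12.8
position: [0.4749, -0.2497, 0.2144]
tool_rot: [-3.141, -0.001, 1.743]
force: [1.2, -0.8, 0.3]
grip_width: 0.053
finger_force: 0.0
clock: 13.3
position: [0.4762, -0.2483, 0.2143]
tool_rot: [-3.14, 0.0, 1.037]
force: [-0.3, 0.0, 0.4]
grip_width: 0.0525
finger_force: 0.0
clock: 13.8
position: [0.4763, -0.2483, 0.1891]
tool_rot: [-3.141, 0.001, 0.337]
force: [-0.2, 0.4, -0.2]
grip_width: 0.0529
finger_force: 0.0
top pad 12 [ 0.4723 -0.267   0.047 ]
top pad 15 [ 0.4663 -0.2356  0.047 ]
taken with arm: 
red 19 [ 0.62449869 -0.04408252  0.05      ]
bar_top [0.7154 0.3387 0.0032] 0.69
bar_top [ 0.6229 -0.052   0.0521] 0.66
bar [ 0.623  -0.0424  0.0404] 0.89
bar [ 0.3306  0.4741 -0.0019] 0.75
trace ((330.4968566894531, 459.615966796875), (132.70758056640625, 20.280797958374023), 74.59440612792969) pca 75.03825695619682 [0.33106902 0.46025473]
trace ((625.1676025390625, -44.44818115234375), (33.32817840576172, 179.37538146972656), 15.161331176757812) pca 105.8470799880344 [ 0.62449515 -0.04860089]
side pad 26 [ 0.47   -0.2341  0.041 ]
side pad 53 [ 0.4749 -0.2698  0.041 ]
pos [ 0.4765 -0.2485  0.1901] rot deg [-1.800e+02 -1.000e-02  1.978e+01] F [-0.1  0.1  0.4] w 0.0527 ff 0.0 t 14.15
shift mm [-8.1  6.2 96.1]
turn [-0.     -0.0002  0.0782]
```

Run:
```python
from h import *
f=bot.grab_frame('top')
a=ray(f,398.8,246.,.04);b=ray(f,385.6,203.5,.045);print(a,b,np.degrees(np.arctan2(b[1]-a[1],b[0]-a[0])),np.linalg.norm(b-a))
im=cv2.imread('pics/top0.png');h=cv2.cvtColor(im,cv2.COLOR_BGR2HSV)
m=(h[:,:,1]<90)&(h[:,:,2]>120); pts=[]
for y,x in zip(*np.nonzero(m)):
    q=ray(f,x,y,.045)
    if abs((q[0]-.45)*np.cos(.24)+(q[1]+.257)*np.sin(.24))<.1 and abs(-(q[0]-.45)*np.sin(.24)+(q[1]+.257)*np.cos(.24))<.035: pts.append((q[0],q[1]))
P=np.array(pts)
# symmetric V: per-column bins along approx axis -> mid of extremes
for th in np.radians([11,13,15]):
    u=P@[np.cos(th),np.sin(th)];v=P@[-np.sin(th),np.cos(th)]
    bins=np.arange(u.min(),u.max(),.012);X=[];Y=[];W=[]
    for b0 in bins:
        k=(u>=b0)&(u<b0+.012)
        if k.sum()>2: X.append(b0+.006);Y.append((v[k].min()+v[k].max())/2);W.append(v[k].max()-v[k].min())
    s,c=np.polyfit(X,Y,1);print(np.degrees(th),'axis yaw',np.degrees(th+np.arctan(s)),'u range',u.min(),u.max(),'v at mid',s*.39+c,np.round(W,3), np.round(np.array(Y)-np.polyval([s,c],X),4))
mb=(h[:,:,0]>100)&(h[:,:,0]<125)&(h[:,:,1]>120)
```

```text
[ 0.37258056 -0.28116149  0.04      ] [ 0.5193231  -0.24067484  0.045     ] 15.42432068495956 0.1523073847868673
11.0 axis yaw 14.422078373501256 u range 0.30538253244543384 0.4668870199221993 v at mid -0.33742791390344745 [0.008 0.008 0.011 0.013 0.016 0.018 0.021 0.028 0.04  0.04  0.039 0.033
 0.038 0.039] [ 0.0006  0.0004 -0.0005 -0.0007  0.0001 -0.     -0.001   0.0015  0.0001
  0.0004 -0.0019  0.0002  0.0001  0.0008]
13.0 axis yaw 14.607449750341855 u range 0.293142315752355 0.45569095582259395 v at mid -0.35049510591844424 [0.006 0.008 0.011 0.013 0.016 0.018 0.021 0.028 0.04  0.041 0.036 0.034
 0.038 0.039] [ 0.0001  0.0006 -0.0004 -0.0004  0.0002  0.     -0.0009  0.0014 -0.
 -0.0002 -0.0006 -0.     -0.0002  0.0006]
14.999999999999998 axis yaw 14.59306356305641 u range 0.2805449503026441 0.44393970248712944 v at mid -0.3640006648325681 [0.006 0.008 0.011 0.013 0.015 0.018 0.021 0.028 0.04  0.041 0.036 0.034
 0.038 0.039] [ 0.0002  0.0006 -0.0005 -0.0003  0.0001 -0.     -0.0008  0.0013 -0.0001
 -0.0002 -0.0005 -0.0001 -0.0002  0.0006]
```

```bash
python3 -m jog '[[[0,0,10,0,0,0.09,0.62],[-5.5,1,20,0,0,0,0.62],[0,0,20,0,0,0,0.62],[0,0,15,0,0,0,0.62],[0,0,0,0,0,0,0.62]]]' 20
python3 - <<'E'
from h import *
go([.4715,-.2512,.094],14.6)
f=bot.grab_frame('side');cv2.imwrite('pics/s8.png',cv2.resize(f['img'][190:290,300:420,::-1],None,fx=6.6,fy=6,interpolation=cv2.INTER_CUBIC))
E
```

```text
clock: 14.7
position: [0.4709, -0.2505, 0.1236]
tool_rot: [-3.14, 0.002, 0.253]
force: [-0.1, -0.1, 0.6]
grip_width: 0.053
finger_force: 0.0
pos [ 0.4709 -0.2505  0.1236] rot deg [-1.7992e+02  9.0000e-02  1.4510e+01] F [-0.1 -0.1  0.6] w 0.053 ff 0.0 t 14.7
shift mm [ 0.4  0.9 29.6]
turn [-0.0014  0.0016 -0.0015]
```

```bash
python3 -m jog '[[[0,0.5,10,0,0,0,0.62],[0,0,10,0,0,0,0.62],[0,0,6,0,0,0,0.62],[0,0,3,0,0,0,0.62],[0,0,0,0,0,0,0.62]]]' 20
python3 -m jog '[[[0,0,0,0,0,0,0.5],[0,0,0,0,0,0,0.45],[0,0,0,0,0,0,0.4],[0,0,0,0,0,0,0.36],[0,0,0,0,0,0,0.36]]]'
python3 -m jog '[[[0,0,0,0,0,0,0.33],[0,0,0,0,0,0,0.31],[0,0,0,0,0,0,0.3],[0,0,0,0,0,0,0.3],[0,0,0,0,0,0,0.3]]]'
```

```text
clock: 15.25
position: [0.4714, -0.2512, 0.0956]
tool_rot: [-3.141, 0.0, 0.253]
force: [0.3, -0.6, 0.4]
grip_width: 0.0528
finger_force: 0.0
clock: 15.75
position: [0.472, -0.2515, 0.0967]
tool_rot: [3.141, -0.001, 0.253]
force: [-0.8, -0.4, 10.5]
grip_width: 0.031
finger_force: 10.2
clock: 16.25
position: [0.4722, -0.2515, 0.0969]
tool_rot: [3.141, -0.002, 0.253]
force: [-0.0, 0.4, 16.9]
grip_width: 0.026
finger_force: 14.4
```

```bash
python3 -m jog '[[[0,0,-1,0,0,0,0.294],[0,0,-1,0,0,0,0.294],[0,0,-1,0,0,0,0.294],[0,0,-5,0,0,0,0.294],[0,0,-10,0,0,0,0.294]]]'
python3 -m jog '[[[0,0,-20,0,0,0,0.294],[0,0,-20,0,0,0,0.294],[0,0,-20,0,0,0,0.294],[0,0,-20,0,0,0,0.294],[0,0,0,0,0,0,0.294]]]'
python3 - <<'E'
from h import *
go([.57,-.06,.16],15.4)
for n in('top','side'):
    f=bot.grab_frame(n)
    for q in('tweezers','tips_mid','tip_l','tip_r'):
        for d in bot.spot_point(q,f)[:2]: print(n,q,np.round(d['xyz'],4),round(d['conf'],2))
cv2.imwrite('pics/s9.png',cv2.resize(f['img'][170:290,290:430,::-1],None,fx=5,fy=5,interpolation=cv2.INTER_CUBIC))
E
```

```text
clock: 16.75
position: [0.4713, -0.2511, 0.114]
tool_rot: [-3.141, 0.001, 0.253]
force: [0.2, -0.8, -0.2]
grip_width: 0.0255
finger_force: 9.5
clock: 17.25
position: [0.4722, -0.2516, 0.1966]
tool_rot: [3.14, -0.003, 0.253]
force: [0.3, -0.0, -1.2]
grip_width: 0.0255
finger_force: 9.5
pos [ 0.4722 -0.2516  0.1966] rot deg [ 1.7989e+02 -1.6000e-01  1.4480e+01] F [ 0.3 -0.  -1.2] w 0.0255 ff 9.5 t 17.25
shift mm [ 142.5 -161.2   36.7]
turn [ 0.0019 -0.0028 -0.0161]
side tweezers [ 0.474  -0.252   0.1331] 0.67
side tips_mid [ 0.5233 -0.2421  0.1291] 0.68
side tip_l [ 0.5142 -0.2295  0.1278] 0.69
side tip_l [ 0.4123 -0.0142  0.0009] 0.49
side tip_r [ 0.5142 -0.2295  0.1278] 0.69
side tip_r [ 0.4123 -0.0142  0.0009] 0.49
```

Tweezers are held. Carrying them to the pre-pose just behind and above the bar.

```bash
python3 -m jog '[[[20,-25,0,0,0,-0.018,0.284],[31,-34,0,0,0,0,0.284],[31,-34,0,0,0,0,0.284],[31,-34,0,0,0,0,0.284],[27,-31,0,0,0,0,0.284]]]'
python3 -m jog '[[[4,-6,10,0,0,0,0.284],[0,0,15,0,0,0,0.284],[0,0,10,0,0,0,0.284],[0,0,0,0,0,0,0.284],[0,0,0,0,0,0,0.284]]]'
python3 - <<'E'
from h import *
go([.5713,-.0597,.13],15.5)
for n in('top','side'):
    f=bot.grab_frame(n)
    for q in('tweezers','tips_mid','tip_l','bar_top'):
        for d in bot.spot_point(q,f)[:2]: print(n,q,np.round(d['xyz'],4),round(d['conf'],2))
    for q in ('tweezers','bar'):
        for d in bot.trace(q,f)[:1]:
            ys,xs=np.nonzero(d['region']); print(n,q,len(xs),xs.min(),xs.max(),ys.min(),ys.max(),round(d['conf'],2))
a=cv2.resize(f['img'][150:240,300:400,::-1],None,fx=7,fy=6.5,interpolation=cv2.INTER_CUBIC);cv2.imwrite('pics/s10.png',a)
E
```

```text
clock: 18.25
position: [0.5655, -0.0594, 0.1937]
tool_rot: [-3.141, 0.0, 0.272]
force: [0.4, -0.0, 0.1]
grip_width: 0.0244
finger_force: 10.0
clock: 18.75
position: [0.5666, -0.0563, 0.1589]
tool_rot: [3.141, 0.001, 0.269]
force: [1.2, -0.1, -0.7]
grip_width: 0.0248
finger_force: 10.0
pos [ 0.5666 -0.0563  0.1589] rot deg [1.7998e+02 3.0000e-02 1.5390e+01] F [ 1.2 -0.1 -0.7] w 0.0248 ff 10.0 t 18.75
shift mm [ 3.6  4.5 28.9]
turn [ 0.0003  0.0006 -0.0019]
top bar_top [0.3276 0.4771 0.0091] 0.36
top tweezers 64 336 343 204 221 0.54
top bar 17 165 170 256 259 0.58
side tweezers [ 0.5726 -0.0537  0.0992] 0.72
side tips_mid [ 0.6199 -0.044   0.0923] 0.45
side tips_mid [ 0.6239 -0.0432  0.0352] 0.37
side tip_l [ 0.6087 -0.0319  0.0931] 0.62
side tip_l [ 0.6198 -0.0483  0.0971] 0.41
side bar_top [ 0.6213 -0.0494  0.0476] 0.81
side bar_top [0.2527 0.2493 0.0153] 0.77
side tweezers 208 307 331 180 202 0.5
side bar 447 159 215 200 213 0.88
```

View pics/s10.png

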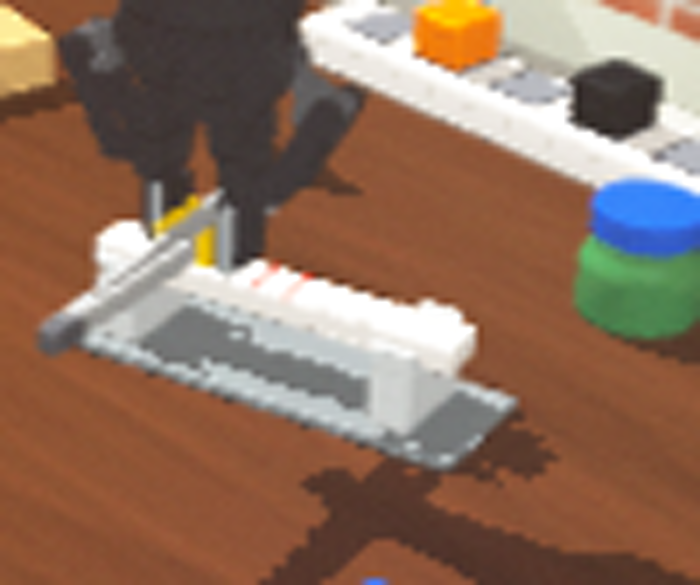

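The tweezers are level above the bar: tail at crop (50,335), right tip at (220,195). The red lines are at (270,270) and (300,285), to the right of the tips and below them. I'll fit the tweezers' offset in the gripper and the red-line centre, both from this camera.

```bash
cat > tw.py <<'E'
from fit import *
from scipy.spatial.transform import Rotation as Ro
def seg(x0,y0,x1,y1,h,t):  # blade strip, y = outer/inner
    return np.array([[x,y+s*t/2,z] for x,y in((x0,y0),(x1,y1)) for s in(-1,1) for z in(-h,h)])
Bx=[]
for s in(-1,1):
    Bx+=[seg(-.112,s*.002,-.014,s*.0095,.006,.003),seg(-.014,s*.0095,.055,s*.0095,.006,.003),seg(-.014,s*.0115,.014,s*.0115,.008,.002)]
def red(f,z=.05,c=(.624,-.045)):
    q=f['img'].astype(float);w=np.clip(q[:,:,0]-q[:,:,1]-12,0,None)*(q[:,:,2]>110);u,v=proj(f,[*c,z])
    ys,xs=np.mgrid[0:400,0:640];k=np.hypot(xs-u,ys-v)<11;w=w*k
    print('red pix',(w*xs).sum()/w.sum(),(w*ys).sum()/w.sum(),(w>0).sum()); return ray(f,(w*xs).sum()/w.sum(),(w*ys).sum()/w.sum(),z)
def twfit():
    f=bot.grab_frame('side');s=bot.observe();R=Ro.from_euler('xyz',s['tool_rot']).as_matrix();T=np.array(s['position'])
    yaw=s['tool_rot'][2];tr=bot.trace('tweezers',f)
    m=tr[0]['region'];print('trace',m.sum(),tr[0]['conf'])
    x0,y0,x1,y1=290,140,400,240; mm=m[y0:y1,x0:x1].astype(float)
    h=cv2.cvtColor(f['img'],cv2.COLOR_RGB2HSV);keep=1-cv2.dilate((h[:,:,2]<70).astype(np.uint8),np.ones((3,3)))[y0:y1,x0:x1]
    f['roi']=[x0,y0,x1,y1]
    def world(p,X):  # p: dx,dz(mm below TCP),pitch (nose-up)
        A=Ro.from_euler('xyz',[0,-p[2],yaw]).as_matrix(); o=T+[p[0]*np.cos(yaw),p[0]*np.sin(yaw),-p[1]]
        return o+np.atleast_2d(X)@A.T
    g=lambda p:(np.abs(render(f,[0,0,0],[world(p,b) for b in Bx])-mm)*keep).sum()
    best=None
    for d in(.055,.062):
        p0=np.array([0,d,0.]);r=minimize(g,p0,method='Nelder-Mead',options=dict(initial_simplex=p0+np.array([[0,0,0],[.005,0,0],[0,.004,0],[0,0,.06]]),xatol=1e-4,fatol=.01))
        print('dx,dz,pitch deg',r.x[0],r.x[1],np.degrees(r.x[2]),r.fun)
        if best is None or r.fun<best.fun: best=r
    tm=world(best.x,[.055,0,-.006])[0]; b=red(f)
    print('tips_mid',tm,'red centre side',b)
    print('tail/tip px model',proj(f,world(best.x,[-.112,0,0])[0]),proj(f,world(best.x,[.055,-.0095,.006])[0]))
    return tm,b
E
python3 - <<'E'
from tw import *
twfit(); go([.5713,-.0597,.13],15.5)
E
```

```text
trace 803 0.61
dx,dz,pitch deg 0.050770128842841655 0.062215975716846735 19.413835749982745 806.7411764705882
dx,dz,pitch deg 0.0412389216011632 0.13596961441425426 -24.740761429575308 628.8
red pix 338.6577181208054 192.26845637583892 14
tips_mid [ 0.65245441 -0.03114049 -0.00553651] red centre side [ 0.62450903 -0.04185796  0.05      ]
tail/tip px model [316.4505794 203.5662055] [345.42272632 200.31487227]
pos [ 0.567  -0.0549  0.1589] rot deg [180.     0.    15.51] F [ 0.1  0.1 -1.2] w 0.0243 ff 10.0 t 19.55
shift mm [ 2.9  5.8 28.9]
turn [0.     0.     0.0002]
```

```bash
sed -i "s/m=tr\[0\]\['region'\].*/c=proj(f,T+[0,0,-.06]); L=[d for d in tr if abs(np.argwhere(d['region']).mean(0)[::-1]-c).max()<25 and d['region'].sum()<400]; print([(int(d['region'].sum()),round(d['conf'],2)) for d in tr]); m=L[0]['region']/" tw.py
python3 - <<'E'
from tw import *
for _ in range(3):
    try: twfit();break
    except IndexError: print('miss')
f=bot.grab_frame('side');q=f['img'].astype(int)
print((q[:,:,0]-q[:,:,1])[186:200,330:352])
E
```

```text
[(158, 0.54)]
dx,dz,pitch deg 0.007761823534546753 0.05648144171048931 0.23696757442056415 82.84313725490196
dx,dz,pitch deg 0.009718727014638695 0.055152756171415726 1.125252566553945 81.95294117647059
red pix 338.6813559322034 192.29830508474575 14
tips_mid [ 0.62943427 -0.03751206  0.09881035] red centre side [ 0.62443997 -0.04203602  0.05      ]
tail/tip px model [307.96481861 200.44712312] [342.36698325 174.6867283 ]
[[ 31  -3  -3   4   7   7   9  20  54  54  54  55  58  54  54  53  52  52
   54  61  60  60]
 [ 28  -4  -2   2   4   6   8  19  51  54  54  51  54  56  58  57  55  56
   55  58  57  60]
 [ 28  -2  -2   2   6   7   6  22  50  51  51  53  52  54  57  57  58  56
   56  56  56  55]
 [ 26  -3  -2   2   7   6  13  40  52  53  50  49  49  52  54  53  56  56
   58  59  56  55]
 [ 27  -3  -3   4   7   5   3   7  51  97  52  51  49  50  51  51  56  53
   58  60  55  58]
 [  8  -2  -1   2   6   1   0   1  62  86   7  43  42  51  51  52  51  51
   54  55  58  60]
 [  3   2   2   2   1   0   1  26  24   1   0   1   1 124 115  41  51  49
   51  54  53  53]
 [  5   5   4   1   0   0  64  24   0   0   0   1  27  27   1   0   7  42
   42  51  51  51]
 [  4   4   4   4   4   9  18   0   0   0   1  26  23   0   0   0   0   1
    0   8  42  40]
 [  4   5   4   4   4   4   7   3   3   2  20  21   0   0   0   0   0   0
    0   0   1   0]
 [ -1   0   3   4   5   4   4   4   5   6  16  11   0   0   0   0   0   0
    0   0   0   0]
 [ -8  -8  -6  -4   0   3   4   5   4   4   4   5   5   3   2   2   2   0
    0   0   0   0]
 [ -5  -8  -8  -6  -6  -3   1   4   4   5   4   4   5   4   5   5   4   3
    2   0   0   0]
 [ -3  -2  -3  -8  -9  -7  -8  -5  -4   0   3   4   4   5   5   4   5   4
    3   3   2   3]]
```

```bash
cat > joint.py <<'E'
from tw import *
def run():
    s=bot.observe();T=np.array(s['position']);yaw=s['tool_rot'][2];V=[]
    for n in('side','top'):
        for _ in range(4):
            f=bot.grab_frame(n);c=proj(f,T+[-.06*np.cos(yaw),-.06*np.sin(yaw),-.06])
            L=[d for d in bot.trace('tweezers',f) if abs(np.argwhere(d['region']).mean(0)[::-1]-c).max()<22 and d['region'].sum()<400]
            if L: break
        if not L: print('miss',n); continue
        m=L[0]['region'];ys,xs=np.nonzero(m);print(n,m.sum(),xs.min(),xs.max(),ys.min(),ys.max())
        x0,y0,x1,y1=[int(v) for v in(c[0]-30,c[1]-30,c[0]+30,c[1]+30)];f['roi']=[x0,y0,x1,y1];keep=np.ones((60,60))
        tail=proj(f,T+[-.05*np.cos(yaw),-.05*np.sin(yaw),-.06])  # keep what lies behind the fingers
        if n=='side': keep[:,int(tail[0])+4-x0:]=0
        else: keep[:int(tail[1])-y0,:]=0
        V.append((f,m[y0:y1,x0:x1].astype(float),keep))
    def world(p,X):
        A=Ro.from_euler('xyz',[0,-p[2],yaw+p[3]]).as_matrix(); o=T+[p[0]*np.cos(yaw),p[0]*np.sin(yaw),-p[1]]
        return o+np.atleast_2d(X)@A.T
    def g(p): return sum((np.abs(render(f,[0,0,0],[world(p,b) for b in Bx])-m)*k).sum() for f,m,k in V)+ (p[2]/.05)**2+(p[3]/.03)**2
    p0=np.array([0,.058,0,0]);r=minimize(g,p0,method='Nelder-Mead',options=dict(initial_simplex=p0+np.array([[0]*4,[.006,0,0,0],[0,.005,0,0],[0,0,.05,0],[0,0,0,.04]]),xatol=1e-4,fatol=.01))
    p=r.x;print('dx %.4f dz %.4f pitch %.1f yaw %.1f'%(p[0],p[1],np.degrees(p[2]),np.degrees(p[3])),r.fun,[(m*k).sum() for f,m,k in V])
    print('tips_mid',world(p,[.055,0,-.006])[0], 'TCP',T)
if __name__=='__main__': run()
E
python3 joint.py
```

```text
side 202 305 330 181 204
top 2 340 340 217 218
dx 0.0070 dz 0.0605 pitch 0.2 yaw -1.0 55.53884815466796 [np.float64(112.0), np.float64(2.0)]
tips_mid [ 0.62697402 -0.03924904  0.09256056] TCP [ 0.56698965 -0.05488271  0.15887486]
```

Run:
```python
from tw import *
np.set_printoptions(linewidth=250)
s=bot.observe();T=np.array(s['position']);y=s['tool_rot'][2];d=np.array([np.cos(y),np.sin(y),0])
for n,z in(('top',-.0575),('side',-.0575)):
    f=bot.grab_frame(n);c=proj(f,T+d*-.112+[0,0,z]);c2=proj(f,T+d*-.112+[0,0,-.0625]);e=proj(f,T+d*-.102+[0,0,z])
    print(n,'pred tail px dz .0575',c,'dz .0625',c2,'10mm fwd',e)
    h=cv2.cvtColor(f['img'],cv2.COLOR_RGB2HSV);u,v=c.astype(int)
    print('x from',u-6,'y from',v-7);print(h[v-7:v+8,u-6:u+9,1])
```

```text
top pred tail px dz .0575 [341.17256974 220.07280877] dz .0625 [341.14973276 220.21076907] 10mm fwd [340.30840135 217.18760387]
x from 335 y from 213
[[146 147 121   1  37  51 143 146 145 146 148 143 142 144 143]
 [143 144 141  33   0  45 138 148 145 139 141 145 147 143 144]
 [142 146 144  59   7   5  88 141 143 145 143 141 142 144 138]
 [147 144 142  70  13  13  38 142 145 142 148 141 144 149 144]
 [144 142 144 114  19  21  11 137 140 141 142 143 144 139 140]
 [142 141 142 139  20  22  19  90 138 140 139 144 141 140 137]
 [138 138 143 143  47  19  23  78 144 146 145 148 145 140 139]
 [143 144 139 138 109  16  19  72 139 143 143 146 140 141 141]
 [140 141 140 137 142  88 112 133 141 143 141 146 141 143 137]
 [144 140 138 142 143 147 141 138 141 142 141 145 146 141 144]
 [142 144 140 141 141 144 140 138 138 142 139 140 141 144 140]
 [139 140 139 137 141 141 146 143 143 143 143 140 143 140 142]
 [141 140 143 145 146 143 147 150 146 142 148 145 145 141 142]
 [142 143 142 144 144 140 145 143 144 144 143 143 143 145 146]
 [148 146 145 147 147 148 146 145 145 147 147 145 145 142 143]]
side
[... 392 characters left out ...]
9  12]
 [169 169 169 164 166 167 150  71   8   9   9   4  11  12  15]
 [172 168 165 165 167 157 104  14   7   7   8  12  15  10   6]
 [168 169 172 165 170 158  94   7   8  10  21  22   7   4   9]
 [168 168 164 171 169 159  94  13  11  14  18  18   2   6   7]
 [163 160 169 167 164 162  92  11  11  14  34 108  71  14   5]
 [161 163 162 165 165 165 154 120  65 109 154 165 154 137  67]
 [164 165 167 163 162 165 165 160 155 162 168 169 166 161 158]
 [165 163 166 164 162 164 160 164 162 163 164 167 163 165 162]
 [165 166 166 164 165 165 162 160 163 166 163 165 162 162 165]
 [166 169 166 167 164 168 161 165 168 163 160 166 162 166 162]
 [165 166 165 164 167 165 165 167 166 166 165 166 165 163 163]]
```

Tail pixels in both views agree with a centred grasp: about 58 mm below the TCP, lateral error under 1 mm, yaw error about 1°. Moving to the final pose.

```bash
python3 -c "
from h import *
go([.5728,-.0599,.124],15.5)"
python3 -m jog '[[[2,3,0,0,0,0,0.284],[2,3,0,0,0,0,0.284],[0,0,10,0,0,0,0.284],[0,0,10,0,0,0,0.284],[0,0,5,0,0,0,0.284]]]'
python3 -m jog '[[[0,0,5,0,0,0,0.284],[0,0,0,0,0,0,0.284],[0,0,0,0,0,0,0.284]]]'
python3 - <<'E'
from tw import *
np.set_printoptions(linewidth=250)
go([.5728,-.0599,.124],15.5)
s=bot.observe();T=np.array(s['position']);y=s['tool_rot'][2];d=np.array([np.cos(y),np.sin(y),0])
f=bot.grab_frame('side');p=proj(f,T+d*-.112+[0,0,-.058]);u,v=p.astype(int)
print('tail pred',p,'from',u-5,v-5);print(cv2.cvtColor(f['img'],cv2.COLOR_RGB2HSV)[v-5:v+7,u-5:u+7,1])
for q in('tips_mid','tip_l','tip_r','bar_top','tweezers'):
    for e in bot.spot_point(q,f)[:2]: print(q,np.round(e['xyz'],4),round(e['conf'],2))
n=np.array([-np.sin(y),np.cos(y),0])
for a in(-.0095,.0095): print('tip px pred',proj(f,T+d*.055+n*a+[0,0,-.058]))
q=f['img'].astype(int);print((q[:,:,0]-q[:,:,1])[178:200,332:352])
E
```

```text
pos [ 0.567  -0.0549  0.1589] rot deg [180.     0.    15.51] F [ 0.2  0.2 -0.6] w 0.0246 ff 10.0 t 20.0
shift mm [ 4.3  6.4 34.9]
turn [0.     0.     0.0002]
clock: 20.5
position: [0.5719, -0.0595, 0.1324]
tool_rot: [-3.141, 0.002, 0.271]
force: [0.7, 0.1, 0.2]
grip_width: 0.0248
finger_force: 10.0
clock: 20.8
position: [0.5725, -0.0597, 0.1289]
tool_rot: [3.142, 0.0, 0.271]
force: [0.0, 0.7, -0.4]
grip_width: 0.0245
finger_force: 10.0
pos [ 0.5725 -0.0597  0.1289] rot deg [180.     0.    15.51] F [ 0.   0.7 -0.4] w 0.0245 ff 10.0 t 20.8
shift mm [0.3 0.3 4.9]
turn [0.0001 0.0001 0.0001]
tail pred [308.61654863 211.55862577] from 303 206
[[162 164 162 163 165 166 164 166 157  72   4   3]
 [164 166 162 158 163 164 167 141  60  11   6   5]
 [165 168 165 164 164 165 136  45   7   5   5   6]
 [166 162 166 169 158 104  15  11   6  10   5  11]
 [166 166 164 165 145  47  11   6   8  12  18  29]
 [165 164 168 168 155  53   8  10  12  16  41 125]
 [169 165 171 165 151  58  11   8   9  28 135 161]
 [164 166 165 166 158 115  46  11  81 151 159 160]
 [166 164 162 164 165 158 153 136 155 162 164 
[... 1707 characters left out ...]
50  53  51  52  51  53  55  58  61]
 [  4   1  -3   1   8   7   5   7   2   1   1 123 117  43  51  52  50  55  52  53]
 [ 21  -1  -3   3   7   6   6   6   2   1  27  26   1   1   8  45  42  51  51  50]
 [ 36   0  -4   2   5   8   6   8   4  55  45   0   0   0   0   1   0   8  42  39]
 [ 37  -1  -3   1   4   6   7  32  67  72   8   0   0   0   0   0   0   0   1   0]
 [ 37   0  -2   0   6   5   6  10  10   7   2   0   1   4   6   3   0   0   0   0]
 [ 36  -3  -3   0   8   9   5   7   5   4   4   3   4   4   7   5   0   0   0   0]
 [ 36  -4  -2   2   7   5   8   7   4   5   4   4   5   4   4   4   0   0   0   0]
 [ 29  -3  -2   2   5   3  -4   0   3   3   4   5   5   3   4   4   4   3   2   1]]
```

```bash
python3 -m jog '[[[0,0,2,0,0,0,0.284],[0,0,2,0,0,0,0.284],[0,0,1,0,0,0,0.284],[0,0,0,0,0,0,0.284],[0,0,0,0,0,0,0.284]]]'
python3 -m jog '[[[0,0,0,0,0,0,0.284],[0,0,0,0,0,0,0.284],[0,0,0,0,0,0,0.284],[0,0,0,0,0,0,0.284],[0,0,0,0,0,0,0.284]]]'
python3 - <<'E'
from h import *
go([.5728,-.0599,.124],15.5)
w=[]
for i in range(6):
    f=bot.grab_frame('side');s=bot.observe();w.append((s['grip_width'],s['finger_force']))
print(np.mean(w,0))
for q in('tips_mid','tip_l','bar_top'):
    for e in bot.spot_point(q,f)[:2]: print(q,np.round(e['xyz'],4),round(e['conf'],2))
E
```

```text
clock: 21.6
position: [0.5724, -0.0597, 0.1239]
tool_rot: [3.142, 0.0, 0.271]
force: [-1.1, 0.0, -0.5]
grip_width: 0.0246
finger_force: 10.0
clock: 22.1
position: [0.5725, -0.0596, 0.1239]
tool_rot: [3.142, 0.0, 0.271]
force: [1.1, 0.2, -0.6]
grip_width: 0.0246
finger_force: 10.0
pos [ 0.5725 -0.0596  0.1239] rot deg [180.     0.    15.52] F [ 1.1  0.2 -0.6] w 0.0246 ff 10.0 t 22.1
shift mm [ 0.3  0.4 -0.1]
turn [0.0001 0.     0.0003]
[0.02442788 9.99161042]
tips_mid [ 0.6257 -0.0473  0.0579] 0.65
tip_l [ 0.6175 -0.038   0.0569] 0.51
bar_top [0.2574 0.2477 0.0169] 0.85
bar_top [ 0.6216 -0.0489  0.0482] 0.81
```

```bash
python3 -c "
from workcell import bot
print(bot.job_done())"
```

```text
the job is handed in; nothing more can be done
None
```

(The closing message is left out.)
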